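# One specimen at a time: bring the first vial to the rim and let only that one out

## Robot

A 6-joint arm with a two-finger parallel gripper is mounted at the origin on the work surface. World frame = base frame: x ahead of the robot, y to its left, z up, the work surface at z = 0. Lengths are in mm, angles in rad, forces in N, time in s.
With the tool pointing down it reaches from about 400 to 925 mm from the base axis. Payload 12.5 kg.
Tool frame: the origin (TCP) lies midway between the tips of the shut fingers; the grasp point (between the pads) lies 19 mm behind it (env.grip_depth is the distance from the TCP to the grasp point, in mm); z points along the fingers, y is the line along which they close (so a half turn about z gives the same grasp; the last joint's range is limited). The gripper opens to 95 mm and grips with 3 to 60 N. Pads are 20 mm wide; open, the fingers measure 119 mm over their backs; the gripper's body (75 mm by 180 mm) begins 59 mm behind the grasp point.
Start: joints at [1.003, 0.491, 1.559, -0, 1.092, -0.106], TCP at [278.462, 559.558, 214.661] pointing down, gripper open.
Joint ranges: [-3.1, 3.1], [-0.84, 2.19], [0.05, 2.79], [-1.13, 4.28], [0.06, 2.93], [-2.69, 2.69]. Speed limits (rad/s): [2.22, 2.22, 2.79, 3.14, 3.14, 3.14].

## Interface

Orientations are given as [roll, pitch, yaw] about the fixed x, y, z axes, in that order (R = Rz(yaw) Ry(pitch) Rx(roll)).
In Python, from cell import monitor, viewer, order, env gives the robot as it stands.
- The arm moves only by the tool move_arm, never from a script. Its argument "moves" is one flat list of numbers, 4 for each row, row after row: the shift along the tool's x, y, z normalised to -1 to 1, where 1 is 0.15 m, then the turn about the tool's z normalised to -1 to 1, where 1 is pi/2 rad. A call has 1 to 10 rows; each row shifts and turns the commanded pose from where the row before left it, along the tool's axes as they then stand; what a row does not reach is not made up. A row lasts 1/8 s, in which the tool goes at most 62.5 mm and 10.7 degrees, less where a joint would pass 70% of its speed; a pose out of reach is approached as far as the arm can. A call with a number of a shift or a turn outside -1 to 1 is refused whole. A call with a gripper value outside its range is refused whole. "claw" is the finger opening in mm, from 0 to 95.1, set as the call begins (left out, the last holds). The fingers move at their own pace and stop on an object; the grip force is fixed at half the most. Time passes only in rows, so rows that do not move let the fingers close. It gives the time, the measured TCP pose, the force, the opening and the grip force at its end, in the units of the state.
- monitor.state(): the state, without advancing time (a new reading comes with each control period).
- viewer.read_camera(name): name is "side" or "top"; returns the picture (480x640x3 uint8, red, green, blue); there is no depth.
- viewer.camera_info(name): a dict with "K" (3x3 intrinsics, pixels), "camera_from_world" (4x4, takes a point from world to camera coordinates). Camera axes: x right, y down, z forward; pixel columns grow to the right and rows downward; lengths in mm; the calibration is good to about 2 mm. A picture is of the moment at which its call begins. camera_info takes no time and is no camera call.
- order.job_done(): hands the job in; it is judged then, once.
The state is a dict: "t": time; "joints": joint angles; "qvel": joint speeds; "tau": joint torques, N m; "eef_pos": TCP position; "tcp_rot": TCP orientation; "ft_force": force on the tool from outside, world axes, zero at the start; "moment": the same for the moment, N m; "opening": opening from 0.0 (shut) to 1.0 (fully open); "grip_force": force on a finger pad.
Only numpy, scipy, OpenCV 4.12 (cv2) and the standard library are available. Lean on these libraries where they do the work, as an engineer would, in place of code of your own. Each camera call takes 0.05 s, during which the arm holds its last target. There are 200 camera calls.

## Task

Pick the clear open carrier tube up off its sloping steel rest and, with its mouth close above the white tray, tip it mouth-down only until the yellow cap of the first vial comes to the rim; stop there for a good second with no more than the cap showing, as one does to check the label. Then let only that vial slide gently down into the tray so that it lies flat there, keep the blue-capped vial inside, and lay the tube back in its rest as you found it, mouth end up, its heel by the stop. Leave everything else on the bench as it stands.

Things in the scene. Friction and masses are not known exactly. Their poses are not given: they have to be found in the camera images.
- tube: Clear rigid plastic carrier tube, open at the mouth, closed at the heel (narrow blue band there): 185 mm long, 38 mm across, bore 32 mm, base 5 mm thick, about 85 g; slight flats along both sides and below. Origin on its axis, half way along; x to the mouth, z upward as it lies. It lies loose in the rest, mouth raised 8 degrees, and holds both vials, one behind the other.
- tube_mouth (a point): Centre of the open mouth, on the tube's axis, in the plane of the rim. A vial tips out here once its middle has passed the rim; only friction holds it before that.
- tube_heel (a point): Centre of the outside of the tube's closed end.
- vial_yellow: First vial, nearer the mouth: smooth white cylinder 60 mm long, 26 mm across, about 36 g, with an 18 mm yellow cap. Origin at its middle, x to the cap end, which faces the mouth. Lies in the tube's lower side, 3 mm under its axis. Vials stay put while the tube is near level and begin to slide at some 17 to 27 degrees mouth-down (friction is hidden), then speed up; levelling the tube stops them.
- vial_yellow_cap (a point): Centre of the outer end face of the yellow cap, 30 mm from the vial's origin.
- vial_blue: Second vial, behind the first, same in size and kind but with a blue cap; must stay in the tube. Origin at its middle, x to its cap end, which faces the tube's mouth.
- vial_blue_cap (a point): Centre of the outer end face of the blue cap, 30 mm from the vial's origin.
- rest: Sloping steel tube rest, fixed: foot 170 x 75 x 5 mm, two V brackets (10 mm wide along the tube, their arms about 55 mm apart at the tips and lower than the tube's axis) 55 mm either side of its middle, a heel stop plate. Between the brackets the tube is free at the sides and below. Origin on the bench under the tube's middle, which lies 62 mm above it; x level, to the mouth end; y left; z up.
- rest_mouth_end (a point): Where the centre of the tube's mouth lies when the tube is home in the rest.
- rest_heel_end (a point): Where the centre of the tube's closed end lies when the tube is home in the rest (about 1.5 mm before the stop plate).
- tray: White shallow plastic specimen tray with a pale blue liner, fixed to the bench: 200 mm (x) x 140 mm (y), walls 18 mm high and 3 mm thick, floor 3 mm. Origin under its middle, on the bench; z up. (The fixed machines stand clear of all this: more than 0.8 m ahead of the robot, up to 60 mm high, or more than 0.6 m to either side.)
- forceps_tub: White round tub 86 mm across and 88 mm high with four forceps and spatulas standing in it, up to 205 mm above the bench and no farther out than the tub. Origin: middle of its underside, as for all things below. Leave alone.
- wash_bottle: White wash bottle, 64 mm across, 176 mm to the top of its red cap; its thin red spout rises to 203 mm and reaches 53 mm out along its x. Leave alone.
- jar_purple: Jar with a purple lid, 62 mm across, 78 mm high, standing beside the rest. Leave alone.
- jar_blue: Jar of blue beads with a white lid, 68 mm across, 85 mm high, standing beside the tray. Leave alone.
- reagent_bottle: Amber reagent bottle with a white cap, 60 mm across, 120 mm high. Leave alone.
- mould_stack: Stack of four steel base moulds, 60 x 44 x 44 mm. Leave alone.
- slide_box: Dark blue slide box, 95 (x) x 80 (y) x 36 mm. Leave alone.
- cassette_basket: Open steel basket with cassettes, 100 (x) x 75 (y) x 40 mm. Leave alone.
Mind the look-alikes: they are no part of the job. Leave any green or purple look-alike of the tube alone.

How it is judged (in metres and radians):
On the way, in this order (a step that is already met when the one before it is completed fails the run):
1. the tube is held still, mouth-down over the tray, with the yellow cap stopped at the rim (from 6 mm short of it to 22 mm past it) for half a second (x of vial_yellow_cap in the frame of tube between 0.0865 and 0.1145 m and linear speed of each of vial_yellow, tube below 0.03 m/s and angle between tube's own x axis and vertical above 1.62 rad and x of tube_mouth in the frame of tray between -0.1 and 0.1 m and y of tube_mouth in the frame of tray between -0.07 and 0.07 m and x of vial_blue_cap in the frame of tube below 0.0925 m and x of vial_blue in the frame of tube above -0.0925 m and y of vial_blue in the frame of tube between -0.012 and 0.012 m and z of vial_blue in the frame of tube between -0.012 and 0.012 m), for 0.5 s.
2. the yellow-capped vial lies flat in the tray, the blue-capped one is still inside the tube (x of vial_yellow in the frame of tray between -0.1 and 0.1 m and y of vial_yellow in the frame of tray between -0.07 and 0.07 m and z of vial_yellow in the frame of tray below 0.022 m and angle between vial_yellow's own x axis and vertical between 1.42 and 1.72 rad and linear speed of vial_yellow below 0.03 m/s and x of vial_blue_cap in the frame of tube below 0.0925 m and x of vial_blue in the frame of tube above -0.0925 m and y of vial_blue in the frame of tube between -0.012 and 0.012 m and z of vial_blue in the frame of tube between -0.012 and 0.012 m), for 0.2 s.
At the end, for the whole second after the job is handed in: The yellow-capped vial lies flat and at rest inside the tray's walls; the blue-capped vial is wholly inside the tube; the tube is let go and at rest in its rest, its mouth and its heel each within 15 mm of where they were (all of step 2 and distance between tube_mouth and rest_mouth_end below 0.015 m and distance between tube_heel and rest_heel_end below 0.015 m and linear speed of each of tube, vial_blue below 0.02 m/s); the robot touches nothing.
It fails at once if the blue-capped vial comes out of the tube (20 mm or more past the rim) (x of vial_blue_cap in the frame of tube above 0.1125 m).
It fails at once if the yellow-capped vial is dropped: its middle leaves the tube while still more than 70 mm above the bench (x of vial_yellow in the frame of tube above 0.0975 m and z of vial_yellow in the frame of tray above 0.07 m).
It fails at once if a bystander is shifted by more than 20 mm or knocked over (distance of any of forceps_tub, wash_bottle, jar_purple, jar_blue, mould_stack, slide_box, cassette_basket, reagent_bottle from where it was at the start of the episode above 0.02 m or angle between any of forceps_tub, wash_bottle, jar_purple, jar_blue, mould_stack, slide_box, cassette_basket, reagent_bottle's own z axis and vertical above 0.3 rad).
It also fails if it takes over 67 s, if anything falls off the work surface, if the arm or the gripper's body presses on something with over 40 N, if the wrist force passes 120 N, or if a joint passes its speed limit or range.

## Working session

There is one attempt and no reset: what is moved stays moved. The work goes in short steps, Python scripts to look and compute and a tool call to move; the robot and the scene stay as the last step left them, time stands still between calls to the robot, and variables do not carry over. Pictures are saved under pics/ and viewed, at most 10 in all, crops included, and the job is handed in when it is done.

Besides the shell and the picture viewer there is one more tool, called after "Request:" as name(argument=value, ...), one argument or row to a line, values as JSON. move_arm: Moves the arm, as the interface text tells. Scaled input: -1 to 1 covers 0.15 m each way for a shift and pi/2 rad each way for a turn. Its arguments: {"type":"object","properties":{"moves":{"type":"array"},"claw":{"type":"number"}},"required":["moves"]}

```bash
mkdir -p pics; ls; python3 - <<'E'
from cell import monitor, viewer, order, env
import cv2,numpy as np
s=monitor.state();print(s)
for n in("side","top"):
    im=viewer.read_camera(n);cv2.imwrite(f"pics/{n}0.png",im[:,:,::-1]);i=viewer.camera_info(n);print(n,np.round(i["K"],1).tolist(),np.round(i["camera_from_world"],4).tolist())
E
```

```text
pics
{'t': 0.0, 'joints': array([ 1.00340484e+00,  4.91573566e-01,  1.55949129e+00, -3.68052760e-05,
        1.09170127e+00, -1.05636741e-01]), 'qvel': array([-0.00026783,  0.00090521,  0.00187894, -0.00014723,  0.00150651,
        0.00180711]), 'tau': array([ 6.40833387e-04, -6.12650013e+01, -2.58185560e+01,  6.92928233e-02,
        4.81635472e-02, -6.44132956e-05]), 'eef_pos': array([278.31436436, 559.31550133, 214.03864379]), 'tcp_rot': array([-3.14042228e+00, -9.12719222e-05,  2.67985484e+00]), 'ft_force': array([ 0.20349438, -0.29787274, -0.3610131 ]), 'moment': array([ 0.01356833, -0.02447529,  0.03951911]), 'grip_force': 0.0, 'opening': 0.9995009827169342}
side [[512.8, 0.0, 328.6], [0.0, 512.8, 227.0], [0.0, 0.0, 1.0]] [[0.6996, -0.7145, -0.011, -366.5989], [-0.555, -0.5336, -0.6382, 349.45], [0.4501, 0.4526, -0.7698, 1207.3284], [0.0, 0.0, 0.0, 1.0]]
top [[512.7, 0.0, 314.3], [0.0, 512.7, 233.3], [0.0, 0.0, 1.0]] [[-0.0005, -0.9996, -0.029, 15.433], [-0.9847, 0.0055, -0.1743, 542.6984], [0.1743, 0.0285, -0.9843, 1197.2655], [0.0, 0.0, 0.0, 1.0]]
```

View pics/side0.png

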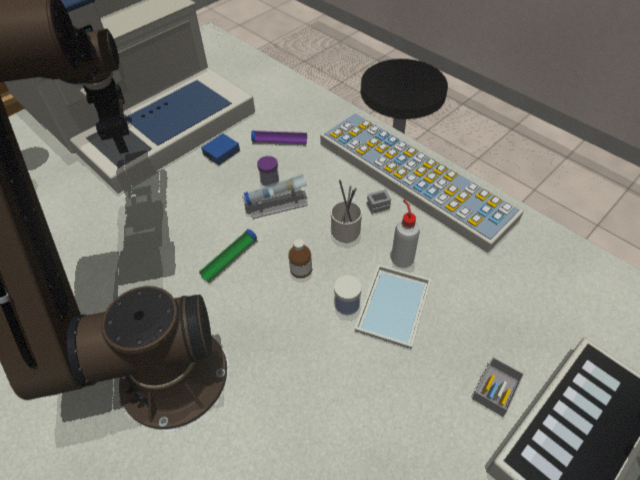

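View pics/top0.png

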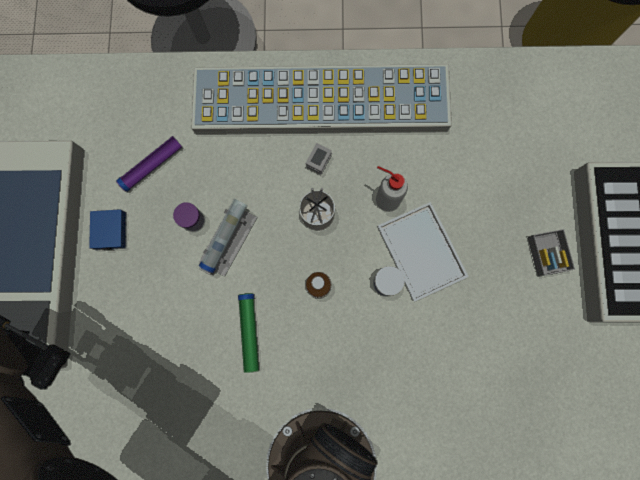

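Seen in the top view, the tube-like things are the clear tube with a blue heel at (224,236), a purple look-alike at (150,164) and a green one at (248,332). I choose the clear tube: heel (208,266), mouth (238,206). The tray is at (422,252), with the white-lidded jar at (389,281) at its near left edge and the wash bottle at (392,192) at its far left edge. Next I check the tube in a close crop.

```bash
cat > h.py <<'E'
from cell import monitor, viewer, order, env
import cv2,numpy as np
def cam(n):
    i=viewer.camera_info(n);return np.array(i["K"]),np.array(i["camera_from_world"])
def ray(n,uv):
    K,T=cam(n);R=T[:3,:3];o=-R.T@T[:3,3];d=R.T@np.linalg.inv(K)@[uv[0],uv[1],1.];return o,d
def onz(n,uv,z):
    o,d=ray(n,uv);return o+d*(z-o[2])/d[2]
def proj(n,p):
    K,T=cam(n);c=K@(T[:3,:3]@np.array(p,float)+T[:3,3]);return c[:2]/c[2]
def tri(a,b):
    A=[];B=[]
    for n,uv in(("top",a),("side",b)):
        o,d=ray(n,uv);d/=np.linalg.norm(d);P=np.eye(3)-np.outer(d,d);A.append(P);B.append(P@o)
    return np.linalg.solve(sum(A),sum(B))
E
python3 - <<'E'
from h import *
t=cv2.imread("pics/top0.png");s=cv2.imread("pics/side0.png")
a=cv2.resize(t[185:290,165:275],None,fx=5,fy=5,interpolation=2)[:525,:400]
a=cv2.resize(t[190:285,190:260],None,fx=5.5,fy=5.5,interpolation=cv2.INTER_CUBIC)
b=cv2.resize(s[165:225,235:315],None,fx=5,fy=5,interpolation=cv2.INTER_CUBIC)
c=np.zeros((max(a.shape[0],b.shape[0]),a.shape[1]+b.shape[1],3),np.uint8);c[:a.shape[0],:a.shape[1]]=a;c[:b.shape[0],a.shape[1]:]=b
cv2.imwrite("pics/crop.png",c);print(c.shape,a.shape)
for n,im,roi in(("top",t,(190,280,190,260)),("side",s,(170,220,235,315))):
    y0,y1,x0,x1=roi;h=cv2.cvtColor(im[y0:y1,x0:x1],cv2.COLOR_BGR2HSV)
    m=cv2.inRange(h,(100,120,50),(130,255,255));y,x=np.nonzero(m);print(n,"blue",x.mean()+x0,y.mean()+y0,len(x),x.min()+x0,x.max()+x0,y.min()+y0,y.max()+y0)
# tray: bright
h=cv2.cvtColor(t,cv2.COLOR_BGR2HSV);m=np.zeros(t.shape[:2],np.uint8);m[195:305,365:475]=255
for nm,lo,hi in(("liner",(95,12,150),(125,90,255)),("white",(0,0,205),(180,40,255))):
    q=cv2.inRange(h,lo,hi)&m;cs,_=cv2.findContours(q,0,2);k=max(cs,key=cv2.contourArea);r=cv2.minAreaRect(k);print(nm,r,cv2.boxPoints(r).tolist())
print(t[250,422],t[300,422], h[250,422])
E
```

```text
(522, 785, 3) (522, 385, 3)
top blue 206.74647887323943 267.46478873239437 71 200 214 262 272
side blue 246.9189189189189 197.75675675675677 37 244 249 193 203
liner ((406.2464294433594, 233.114990234375), (38.48257827758789, 18.002838134765625), 25.01689338684082) [[385.00372314453125, 233.13507080078125], [392.61688232421875, 216.82119750976562], [427.4891357421875, 233.09490966796875], [419.8759765625, 249.40878295898438]]Traceback (most recent call last):
  File "<stdin>", line 14, in <module>
ValueError: max() iterable argument is empty
```

View pics/crop.png

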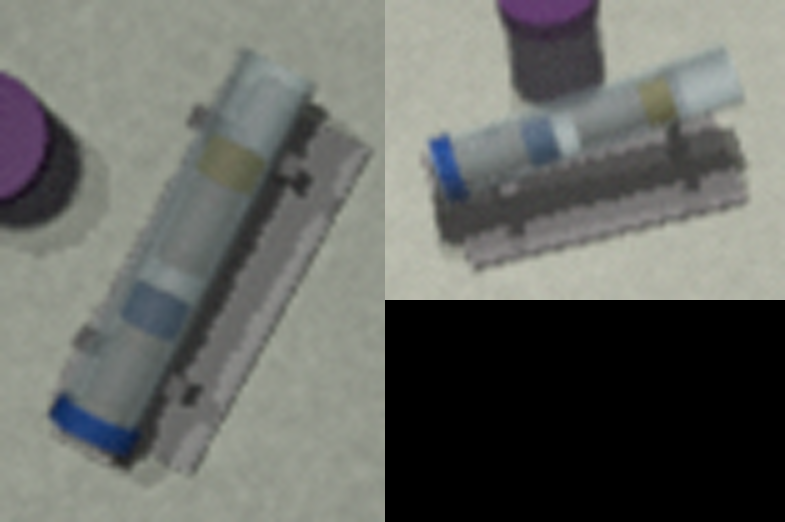

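The crop confirms the clear tube: blue heel band at top px (206.7,267.5), mouth rim centre about (241,203), both vials inside with the yellow cap nearer the mouth. The purple jar stands square to the tube's middle on the left, so I'll open the fingers only partly. The tool can only yaw, so I plan to lever the tube mouth-down inside the grip, using the rest's mouth bracket.

```bash
python3 - <<'E'
from h import *
np.set_printoptions(precision=1,suppress=True)
t=cv2.imread("pics/top0.png");h=cv2.cvtColor(t,cv2.COLOR_BGR2HSV)
for n in("top","side"): print(n,ray(n,(320,240))[0])
f=lambda x,y:(190+(x+.5)/5.5-.5,190+(y+.5)/5.5-.5)
g=lambda x,y:(235+(x-385+.5)/5-.5,165+(y+.5)/5-.5)
M=onz("top",f(277,68),75);H=onz("top",f(93,436),49);print("top M,H",M,H,np.linalg.norm(M-H),(M+H)/2,np.degrees(np.arctan2(*(M-H)[[1,0]])))
print("tri M",tri(f(277,68),g(727,77)),"H",tri(f(93,436),g(442,170)))
print("ycap end",onz("top",f(242,147),73),"bcap end",onz("top",f(164,287),62))
# tray via distance from bench colour
bg=np.median(t[300:420,480:560].reshape(-1,3),0);print(bg,t[250,422],t[270,440])
m=np.zeros(t.shape[:2],np.uint8);m[195:310,365:480]=255
q=((np.abs(t.astype(int)-bg).max(2)>14)*255).astype(np.uint8)&m
b=((t[:,:,0].astype(int)-t[:,:,2]>2)*255).astype(np.uint8)&m
for nm,k in(("diff",q),("bluish",b)):
    k=cv2.morphologyEx(k,cv2.MORPH_OPEN,np.ones((3,3)));cs,_=cv2.findContours(k,0,2);c=max(cs,key=cv2.contourArea);r=cv2.minAreaRect(c);print(nm,r)
for p in((378,225),(430,206),(466,273),(414,299)):print(p,onz("top",p,18))
for nm,p,z in(("tub",(317,208),88),("wash",(392,190),100),("jarP",(187,216),78),("jarB",(389,281),85),("reag",(318,284),120)):print(nm,onz("top",p,z))
E
```

```text
top [ 325.7  -21.7 1273.5]
side [ -93.  -621.9 1148.4]
top M,H [615.7 192.2  75. ] [456.9 273.8  49. ] 180.41992924283022 [536.3 233.   62. ] -27.19179492948282
tri M [616.6 194.1  67.7] H [457.4 272.7  51.4]
ycap end [580.9 207.1  73. ] bcap end [520.9 241.8  62. ]
[138. 149. 145.] [164 164 155] [164 163 157]
diff ((407.0000305175781, 257.5000305175781), (83.18173217773438, 92.57321166992188), 63.43495178222656)
bluish ((409.41455078125, 258.7890319824219), (80.44805908203125, 82.40586853027344), 65.4622802734375)
(378, 225) [ 568.1 -143.9   18. ]
(430, 206) [ 615.6 -274.3   18. ]
(466, 273) [ 447.9 -354.7   18. ]
(414, 299) [ 385.3 -226.7   18. ]
tub [596.5   6.1  88. ]
wash [ 635.9 -170.5  100. ]
jarP [581.3 318.6  78. ]
jarB [ 423.5 -159.8   85. ]
reag [414.3   3.3 120. ]
```

Request:
move_arm(
  moves=[-0.28,-0.13,0.04,0.008,-0.28,-0.13,0.04,0,-0.28,-0.13,0.04,0,-0.28,-0.13,0.04,0,-0.28,-0.13,0.04,0,-0.28,-0.13,0.04,0,-0.28,-0.13,0.04,0,-0.28,-0.13,0.04,0,-0.28,-0.13,0.04,0,0,0,0,0],
  claw=62,
)

```text
t: 1.35
eef_pos: [536.3, 228.8, 159.8]
tcp_rot: [-3.141, -0.001, 2.664]
ft_force: [-0.3, 0.4, 0.4]
opening: 0.649
grip_force: 0.0
```

Request:
move_arm(
  moves=[0.013,0.025,0.1,0,0,0,0.15,0,0,0,0.15,0,0,0,0.12,0,0,0,0.1,0,0,0,0.08,0,0,0,0.06,0,0,0,0.01,0,0,0,0,0],
)

```text
t: 2.48
eef_pos: [535.2, 235.4, 45.4]
tcp_rot: [3.141, 0.0, 2.667]
ft_force: [-0.6, 1.1, 0.2]
opening: 0.651
grip_force: 0.0
```

```bash
python3 - <<'E'
from h import *
s=monitor.state();print(s['eef_pos'],s['ft_force'])
a=viewer.read_camera("top")[:,:,::-1];b=viewer.read_camera("side")[:,:,::-1]
c=np.hstack([cv2.resize(a[180:290,170:280],(400,400)),cv2.resize(b[140:240,220:320],(400,400))])
cv2.imwrite("pics/c2.png",c)
E
```

```text
[535.17909881 235.39570168  45.39088032] [-0.56580485  1.06118544  0.20166428]
```

View pics/c2.png

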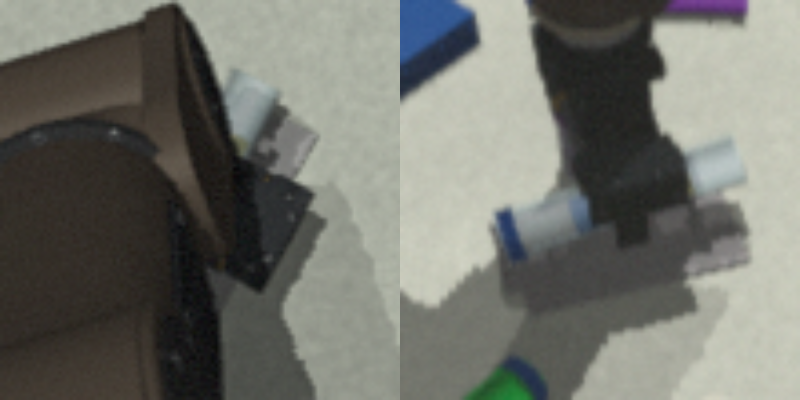

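The side view shows the fingers straddling the tube midway between the brackets, with nothing else touched. Closing.

Request:
move_arm(
  moves=[0,-0.01,0.015,0,0,0,0,0,0,0,0,0,0,0,0,0,0,0,0,0,0,0,0,0],
  claw=20,
)

```text
t: 3.32
eef_pos: [534.8, 234.4, 43.1]
tcp_rot: [3.14, 0.001, 2.667]
ft_force: [2.6, 5.6, 2.7]
opening: 0.397
grip_force: 30.0
```

Request:
move_arm(
  moves=[0,0,-0.02,0,0,0,-0.06,0,0,0,-0.06,0,0,0,-0.06,0,0,0,-0.04,0,0,0,-0.02,0,0,0,0,0],
)

```text
t: 4.2
eef_pos: [534.3, 234.0, 82.0]
tcp_rot: [3.141, 0.0, 2.667]
ft_force: [-1.0, -0.0, -1.2]
opening: 0.398
grip_force: 29.9
```

```bash
python3 - <<'E'
from h import *
s=monitor.state();print(s['eef_pos'],s['ft_force'],s['opening']*95,s['grip_force'])
b=viewer.read_camera("side")[:,:,::-1]
cv2.imwrite("pics/c3.png",cv2.resize(b[120:240,220:340],(480,480)))
E
```

```text
[534.34229174 234.03341419  82.02669781] [-1.01705392 -0.00175324 -1.15422081] 37.77045130132979 29.937933812616393
```

View pics/c3.png

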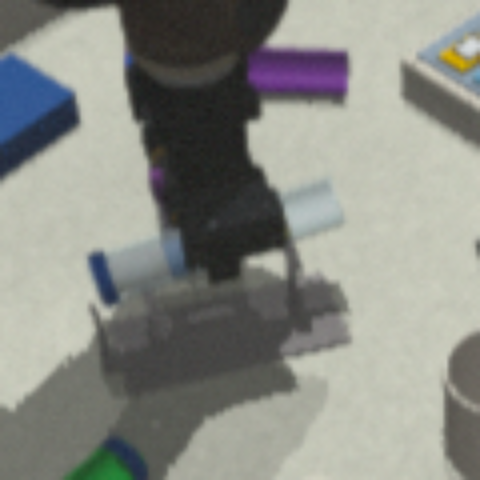

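The tube is lifted in the grip, still about 8° mouth-up. Next I carry it mouthward, then lower it so the mouth bracket pushes the heel up and turns the tube in the pads.

Request:
move_arm(
  moves=[-0.05,0,0,0,-0.12,0,0,0,-0.15,0,0,0,-0.15,0,0,0,-0.15,0,0,0,-0.15,0,0,0,-0.08,0,0,0,-0.02,0,0.05,0,0,0,0.07,0],
)

```text
t: 5.38
eef_pos: [650.1, 174.5, 63.2]
tcp_rot: [-3.142, -0.0, 2.667]
ft_force: [-0.2, 0.3, -1.4]
opening: 0.397
grip_force: 29.9
```

Request:
move_arm(
  moves=[0,0,0.05,0,0,0,0.04,0,0,0,0.03,0,0,0,0,0],
)

```text
t: 5.88
eef_pos: [650.7, 174.4, 45.8]
tcp_rot: [3.141, 0.001, 2.667]
ft_force: [2.1, -1.8, 1.3]
opening: 0.398
grip_force: 30.0
```

```bash
python3 - <<'E'
from h import *
s=monitor.state();print(s['eef_pos'],s['ft_force'],s['moment'])
a=viewer.read_camera("top")[:,:,::-1];b=viewer.read_camera("side")[:,:,::-1]
c=np.hstack([cv2.resize(a[140:260,190:310],(400,400)),cv2.resize(b[120:240,240:360],(400,400))])
cv2.imwrite("pics/c4.png",c)
E
```

```text
[650.72778999 174.43173156  45.83021268] [ 2.07018488 -1.77153941  1.31247087] [-0.24194979 -0.38353393  0.01546848]
```

View pics/c4.png

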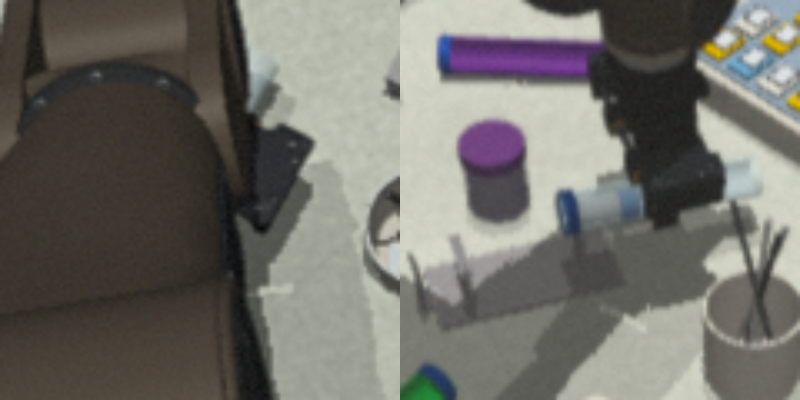

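The lever works: the heel (side crop 566,213) is resting on the mouth bracket and the tube is turning in the pads at only about 3 N. I lower further and then measure the tilt.

Request:
move_arm(
  moves=[0,0,0.03,0,0,0,0.03,0,0,0,0.02,0,0,0,0,0],
)

```text
t: 6.48
eef_pos: [650.4, 174.5, 33.5]
tcp_rot: [-3.142, -0.0, 2.667]
ft_force: [3.6, -1.9, 0.7]
opening: 0.399
grip_force: 30.0
```

```bash
cat >> h.py <<'E'
def tilt(im,roi=None):
    """mouth-down tilt (deg) from the blue heel band in the side view, tube in the tool's x-z plane"""
    s=monitor.state();yaw=s['tcp_rot'][2];g=s['eef_pos']+[0,0,19];ax=np.array([-np.cos(yaw),-np.sin(yaw),0]);n=np.array([-ax[1],ax[0],0])
    h=cv2.cvtColor(im,cv2.COLOR_RGB2HSV);m=cv2.inRange(h,(105,130,40),(125,255,255))
    p=proj("side",g-ax*88);M=np.zeros_like(m);cv2.circle(M,tuple(int(v) for v in p),28,255,-1);m&=M
    y,x=np.nonzero(m);uv=(x.mean(),y.mean());o,d=ray("side",uv);P=o+d*(n@(g-o))/(n@d)
    v=P-g;return uv,len(x),v@ax,v[2],np.degrees(np.arctan2(v[2],-v@ax))
E
python3 - <<'E'
from h import *
print(monitor.state()['eef_pos'],monitor.state()['ft_force'])
print(tilt(viewer.read_camera("side")))
E
```

```text
[650.35865487 174.45209912  33.50527161] [ 3.59822606 -1.94429095  0.66530715]
((np.float64(292.06666666666666), np.float64(181.73333333333332)), 15, np.float64(-73.99107614787577), np.float64(21.04294307419574), np.float64(15.875666738902266))
```

Levered to roughly 14° mouth-down. Next a gentle lift above everything, a mostly sideways traverse at constant yaw, then a turn.

Request:
move_arm(
  moves=[0,0,-0.03,0,0,0,-0.08,0,0,0,-0.14,0,0,0,-0.2,0,0,0,-0.24,0,0,0,-0.24,0,0,0,-0.22,0,0,0,-0.18,0,0,0,-0.12,0,0,0,-0.06,0],
)

```text
t: 7.78
eef_pos: [650.2, 174.5, 261.3]
tcp_rot: [3.141, 0.0, 2.667]
ft_force: [-0.2, 0.5, -1.5]
opening: 0.398
grip_force: 30.0
```

```bash
python3 - <<'E'
from h import *
s=monitor.state();p=s['eef_pos'];yaw=s['tcp_rot'][2];print(p,s['ft_force'])
b=viewer.read_camera("side");print(tilt(b))
tx=np.array([np.cos(yaw),np.sin(yaw)]);ty=np.array([np.sin(yaw),-np.cos(yaw)])
for q in((404,-296),):
    d=np.array(q)-p[:2];print(d@tx/150,d@ty/150)
g=proj("side",p);x,y=int(g[0]),int(g[1]);cv2.imwrite("pics/c5.png",cv2.resize(b[max(y-60,0):y+60,x-70:x+70,::-1],(560,480)))
E
```

```text
[650.24542364 174.47896129 261.33448632] [-0.22093565  0.47315743 -1.45404045]
((np.float64(277.875), np.float64(122.1875)), 16, np.float64(-96.83790117262537), np.float64(18.814856425562596), np.float64(10.995139748412395))
0.028024803871459558 -3.540053925599806
```

View pics/c5.png

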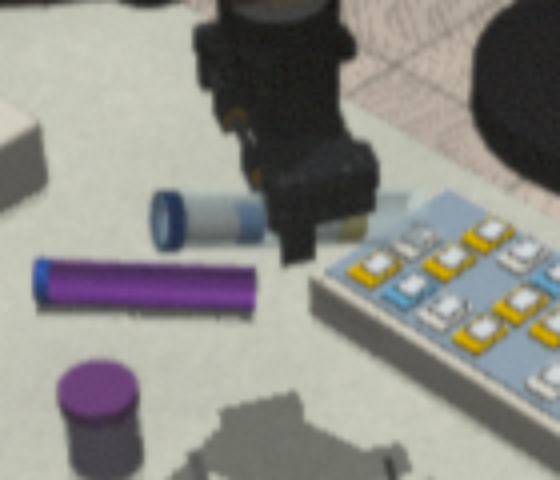

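Both vials are still in place (yellow cap at crop (352,222), rim at (410,205)), with the tube mouth-down. I traverse to the tray.

Request:
move_arm(
  moves=[0,-0.05,0,0,0,-0.12,0,0,0,-0.2,0,0,0,-0.25,0,0,0,-0.25,0,0,0,-0.25,0,0,0,-0.25,0,0,0,-0.25,0,0,0,-0.25,0,0,0,-0.25,0,0],
)

```text
t: 9.07
eef_pos: [503.4, -110.0, 259.9]
tcp_rot: [-3.141, -0.001, 2.667]
ft_force: [0.9, -0.4, -1.7]
opening: 0.395
grip_force: 30.0
```

Request:
move_arm(
  moves=[0,-0.25,0,0,0,-0.25,0,0,0,-0.25,0,0,0,-0.22,0,0,0,-0.18,0,0,0,-0.13,0,0,0,-0.08,0,0,0,-0.04,0,0,0,-0.02,0,0],
)

```text
t: 10.2
eef_pos: [407.7, -297.9, 260.2]
tcp_rot: [3.141, -0.0, 2.667]
ft_force: [0.8, 0.2, -1.2]
opening: 0.395
grip_force: 30.0
```

Request:
move_arm(
  moves=[0,0,0,-0.03,0,0,0,-0.06,0,0,0,-0.08,0,0,0,-0.08,0,0,0,-0.08,0,0,0,-0.08,0,0,0,-0.08,0,0,0,-0.06,0,0,0,-0.03,0,0,0,0],
)

```text
t: 11.45
eef_pos: [419.5, -284.3, 259.8]
tcp_rot: [-3.131, -0.023, -2.727]
ft_force: [-0.3, -0.7, -1.0]
opening: 0.399
grip_force: 30.0
```

```bash
python3 - <<'E'
from h import *
s=monitor.state();p=s['eef_pos'];print(p,s['tcp_rot'],s['joints'])
b=viewer.read_camera("side");a=viewer.read_camera("top");print(tilt(b))
def crop(n,im,w=60):
    x,y=[int(v) for v in proj(n,p+[40,20,20])];x=min(max(x,w),639-w);y=min(max(y,w),479-w);print(n,x-w,y-w);return cv2.resize(im[y-w:y+w,x-w:x+w,::-1],(400,400),interpolation=cv2.INTER_CUBIC)
cv2.imwrite("pics/c6.png",np.hstack([crop("top",a,75),crop("side",b,60)]))
E
```

```text
[ 419.52409249 -284.34750414  259.76876598] [-3.13092025 -0.02261932 -2.72703587] [-0.71254184  0.27592994  1.77990078 -0.02826832  1.08599661 -2.68483812]
((np.float64(382.93650793650795), np.float64(290.76190476190476)), 63, np.float64(-54.82645895049335), np.float64(6.7724581876691445), np.float64(7.041810625297425))
top 379 178
side 335 194
```

View pics/c6.png

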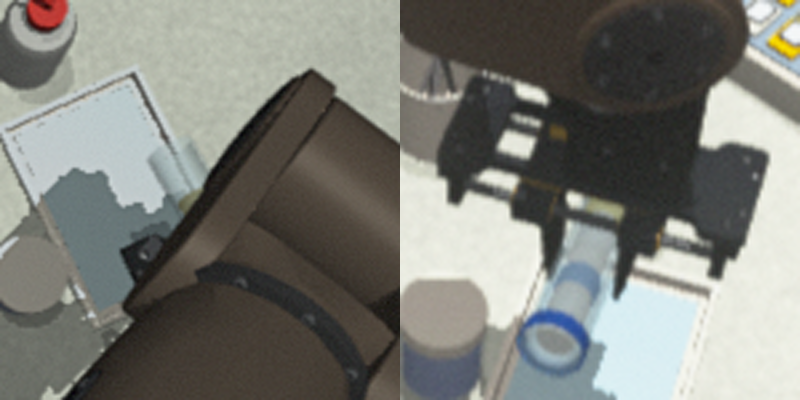

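The last joint is right at its range (J6 −2.685), so I back off the yaw. A mouth heading of about 8° is fine for the tray. The pictures show the yellow cap still inside the tube: top crop (187,200), rim (170,150).

Request:
move_arm(
  moves=[0,0,0,0.05,0,0,0,0.07,0,0,0,0.06,0,0,0,0.02,0,0,0,0,0,0,0,0],
)

```text
t: 12.3
eef_pos: [418.9, -285.3, 259.9]
tcp_rot: [-3.124, -0.018, -3.042]
ft_force: [-0.8, 0.6, -1.9]
opening: 0.397
grip_force: 30.0
```

```bash
cat >> h.py <<'E'
def go(q):
    s=monitor.state();p=s['eef_pos'];yaw=s['tcp_rot'][2];d=np.array(q)-p[:2]
    print("p",p.round(1),"mouth yaw",np.degrees(yaw)%360-180,"j",s['joints'].round(2),"units",np.array([d@[np.cos(yaw),np.sin(yaw)],d@[np.sin(yaw),-np.cos(yaw)]])/150)
E
python3 - <<'E'
from h import *
go((421,-260));print(tilt(viewer.read_camera("side")))
print(monitor.state()['tcp_rot'])
E
```

```text
p [ 418.9 -285.3  259.9] mouth yaw 5.686244187658957 j [-0.71  0.28  1.78 -0.03  1.09 -2.37] units [-0.03033627  0.16625551]
((np.float64(373.0281690140845), np.float64(287.7042253521127)), 71, np.float64(-63.152271134395306), np.float64(15.418830208849727), np.float64(13.720522016838572))
[-3.124427   -0.01805657 -3.04261339]
```

Request:
move_arm(
  moves=[-0.01,0.04,0.05,0,-0.01,0.06,0.1,0,-0.01,0.05,0.18,0,0,0.016,0.23,0,0,0,0.23,0,0,0,0.22,0,0,0,0.18,0,0,0,0.12,0,0,0,0.07,0,0,0,0.02,0],
)

```text
t: 13.6
eef_pos: [417.5, -263.7, 49.0]
tcp_rot: [-3.125, -0.019, -3.043]
ft_force: [0.0, -0.8, -1.5]
opening: 0.399
grip_force: 30.0
```

```bash
python3 - <<'E'
from h import *
go((421,-260));s=monitor.state();p=s['eef_pos'];print(s['ft_force'],s['tcp_rot'])
b=viewer.read_camera("side");a=viewer.read_camera("top");print(tilt(b))
cs=[]
for n,im,w in(("top",a,50),("side",b,50)):
    x,y=[int(v) for v in proj(n,p+[70,10,5])];print(n,x-w,y-w);cs.append(cv2.resize(im[y-w:y+w,x-w:x+w,::-1],(400,400),interpolation=cv2.INTER_CUBIC))
cv2.imwrite("pics/c7.png",np.hstack(cs))
E
```

```text
p [ 417.5 -263.7   49. ] mouth yaw 5.632164601701561 j [-0.68  0.56  2.03 -0.05  0.55 -2.31] units [-0.02551031  0.02236938]
[ 0.0306213  -0.75839642 -1.48858186] [-3.12486988 -0.01852962 -3.04329284]
((np.float64(359.875), np.float64(333.5)), 56, np.float64(-65.819147245984), np.float64(14.9469916729916), np.float64(12.794410989702348))
top 376 205
side 341 249
```

View pics/c7.png

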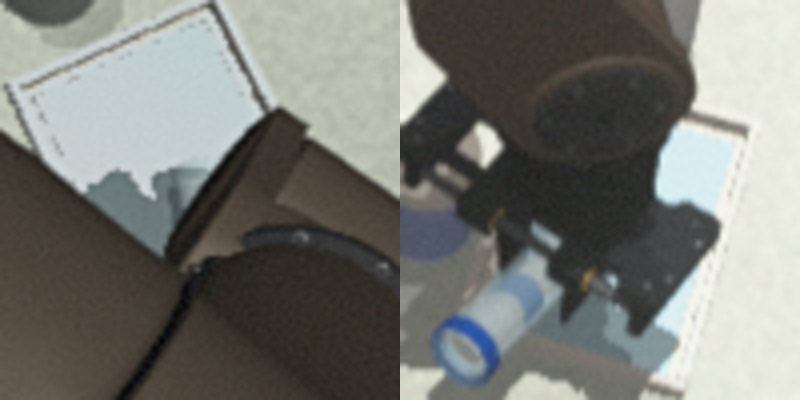

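The top crop shows the mouth over the tray's middle at crop (185,185), i.e. px (422,251). The yellow cap is still hidden behind the wrist at crop (180,230), and the heel with the blue vial shows in the side crop. I lower to just above the floor and then follow the yellow cap numerically by colour mask.

Request:
move_arm(
  moves=[-0.01,0.01,0.03,0,-0.01,0.01,0.05,0,0,0,0.03,0,0,0,0,0],
)

```text
t: 14.2
eef_pos: [419.9, -260.8, 32.4]
tcp_rot: [-3.125, -0.019, -3.043]
ft_force: [-0.6, -0.0, -2.5]
opening: 0.403
grip_force: 30.0
```

```bash
cat >> h.py <<'E'
import time
def look(th=13,save=None):
    s=monitor.state();yaw=s['tcp_rot'][2];g=s['eef_pos']+[0,0,19];c,sn=np.cos(np.radians(th)),np.sin(np.radians(th))
    ax=np.array([-np.cos(yaw)*c,-np.sin(yaw)*c,-sn]);side=np.array([np.sin(yaw),-np.cos(yaw),0]);up=np.cross(ax,side);up*=np.sign(up[2])
    print("t",round(s['t'],2),"p",s['eef_pos'].round(1),"F",s['ft_force'].round(1),"mouth",(g+92.5*ax).round(1))
    for n in("top","side"):
        im=viewer.read_camera(n).astype(int)
        if save:cv2.imwrite(f"pics/{save}_{n}.png",im[:,:,::-1].astype(np.uint8))
        for nm,m,x0,x1 in(("yellow",(im[:,:,0]-im[:,:,2]>22)&(im[:,:,1]-im[:,:,2]>12),0,200),("blue",(im[:,:,2]-im[:,:,0]>32),-80,130)):
            y,x=np.nonzero(m);A=[]
            for u,v in zip(x,y):
                o,d=ray(n,(u,v));d=d/np.linalg.norm(d);P=o+d*((g-o)@up)/(d@up);r=P-g;A.append((r@ax,r@side,u,v))
            A=np.array(A).reshape(-1,4);A=A[(abs(A[:,1])<22)&(A[:,0]>x0)&(A[:,0]<x1)]
            if len(A):print(" ",n,nm,len(A),"x",np.percentile(A[:,0],[3,50,97]).round(1),"y",A[:,1].mean().round(1),"px",A[:,2:].mean(0).round(1))
            else:print(" ",n,nm,0)
        if n=="side":
            try:print("  tilt",tilt(im.astype(np.uint8))[1:])
            except Exception as e:print(e)
        else:
            u,v=proj(n,g+92.5*ax);print("  mouth px",round(u),round(v))
E
python3 -c "
from h import *
look()"
```

```text
t 14.2 p [ 419.9 -260.8   32.4] F [-0.6 -0.  -2.5] mouth [ 509.6 -252.    30.6]Traceback (most recent call last):
  File "<string>", line 3, in <module>
    look()
    ~~~~^^
  File "h.py", line 37, in look
    o,d=ray(n,(u,v));d=d/np.linalg.norm(d);P=o+d*((g-o)@up)/(d@up);r=P-g;A.append((r@ax,r@side,u,v))
        ~~~^^^^^^^^^
  File "h.py", line 6, in ray
    K,T=cam(n);R=T[:3,:3];o=-R.T@T[:3,3];d=R.T@np.linalg.inv(K)@[uv[0],uv[1],1.];return o,d
        ~~~^^^
  File "h.py", line 4, in cam
    i=viewer.camera_info(n);return np.array(i["K"]),np.array(i["camera_from_world"])
ValueError: time passes only in moves, steps and waits
```

```bash
sed -i 's/^def cam(n):/import functools\n@functools.cache\ndef cam(n):/' h.py
python3 -c "
from h import *
cam('top');cam('side')
look()"
```

```text
t 14.25 p [ 420.  -261.    32.6] F [-0.2 -0.4 -1.3] mouth [ 509.7 -252.1   30.8]
  top yellow 1 x [54.1 54.1 54.1] y -1.5 px [427. 262.]
  top blue 0
  mouth px 424 247
  side yellow 5 x [16.7 20.7 24.9] y -19.8 px [386.8 318.8]
  side blue 164 x [-76.8 -59.   -8.7] y 0.5 px [365.2 329.2]
  tilt (51, np.float64(-65.69622769458535), np.float64(15.693297081631243), np.float64(13.434861872732002))
```

The yellow cap's front is at about x = 55 mm and the rim at 92.5. Now a short forward stroke with an abrupt stop, to make the vials creep mouthward.

Request:
move_arm(
  moves=[-0.05,0,0,0,-0.1,0,0,0,-0.15,0,0,0,0,0,0,0,0,0,0,0],
)

```text
t: 14.98
eef_pos: [464.6, -256.3, 31.8]
tcp_rot: [-3.125, -0.019, -3.043]
ft_force: [-0.5, -0.4, -0.9]
opening: 0.402
grip_force: 30.0
```

```bash
python3 -c "
from h import *
cam('top');cam('side')
look()"
```

```text
t 14.97 p [ 464.6 -256.3   31.8] F [-0.5 -0.4 -0.9] mouth [ 554.3 -247.4   30. ]
  top yellow 7 x [55.2 57.4 68.7] y 2.8 px [422.1 242. ]
  top blue 0
  mouth px 421 229
  side yellow 4 x [19.3 24.9 27.9] y -20.6 px [398.  305.8]
  side blue 151 x [-76.8 -59.7  -0.8] y 0.4 px [376.  316.4]
  tilt (47, np.float64(-65.44189031052525), np.float64(17.968981814354237), np.float64(15.353833843713717))
```

Request:
move_arm(
  moves=[0.15,0,0,0,0.1,0,0,0,0.05,0,0,0,0,0,0,0],
)

```text
t: 15.58
eef_pos: [419.8, -261.3, 32.9]
tcp_rot: [-3.124, -0.018, -3.044]
ft_force: [0.4, 0.8, -1.3]
opening: 0.398
grip_force: 30.0
```

```bash
python3 -c "
from h import *
cam('top');cam('side')
look()"
```

```text
t 15.57 p [ 419.8 -261.3   32.9] F [ 0.4  0.8 -1.3] mouth [ 509.5 -252.5   31.1]
  top yellow 4 x [48.4 51.3 55.5] y -7.9 px [430.  262.8]
  top blue 0
  mouth px 424 247
  side yellow 5 x [14.1 20.8 24.9] y -20.3 px [386.8 319.2]
  side blue 155 x [-76.9 -61.   46.6] y 0.8 px [366.1 328.2]
  tilt (50, np.float64(-66.24854136886398), np.float64(16.669310648410658), np.float64(14.123449492018418))
```

```bash
cat >> h.py <<'E'
def prof(th=13.5,n="top",xs=range(30,125,5),off=0.):
    """mean RGB along the tube, 5 mm apart, at height off above the axis"""
    s=monitor.state();yaw=s['tcp_rot'][2];g=s['eef_pos']+[0,0,19];c,sn=np.cos(np.radians(th)),np.sin(np.radians(th))
    ax=np.array([-np.cos(yaw)*c,-np.sin(yaw)*c,-sn]);side=np.array([np.sin(yaw),-np.cos(yaw),0]);up=np.cross(side,ax);up*=np.sign(up[2])
    im=viewer.read_camera(n).astype(np.uint8)
    for x in xs:
        P=[proj(n,g+x*ax+y*side+off*up) for y in(-8,-4,0,4,8)];P=np.array(P,np.float32)
        v=cv2.remap(im,P[None,:,0],P[None,:,1],cv2.INTER_LINEAR)[0].astype(float).mean(0);print(x,v.round().astype(int),end=" | ")
    print()
E
python3 -c "
from h import *
cam('top');cam('side')
prof();prof(n='side',xs=range(-90,0,5))"
```

```text
30 [44 41 36] | 35 [35 32 28] | 40 [28 27 24] | 45 [55 51 46] | 50 [82 74 65] | 55 [80 72 62] | 60 [65 58 50] | 65 [55 50 42] | 70 [45 40 35] | 75 [37 36 31] | 80 [54 54 53] | 85 [76 83 82] | 90 [ 90  99 100] | 95 [122 138 138] | 100 [182 196 197] | 105 [196 207 208] | 110 [196 207 209] | 115 [196 206 208] | 120 [195 206 208] | 
-90 [132 154 168] | -85 [156 173 178] | -80 [161 177 179] | -75 [159 177 185] | -70 [ 87 116 169] | -65 [ 48  87 164] | -60 [ 98 123 166] | -55 [159 170 172] | -50 [164 173 172] | -45 [164 173 172] | -40 [165 175 175] | -35 [166 177 177] | -30 [166 176 177] | -25 [166 177 177] | -20 [165 176 176] | -15 [162 172 173] | -10 [144 160 169] | -5 [118 141 163] |
```

```bash
python3 -c "
from h import *
print(proj('side',(330,-272,89)),'seen 357,336.5'); print(proj('side',(417.5,-263.7,49)),'fingers mid seen 392,328')
print(proj('top',(417.5,-263.7,49)))
for z in (70,89,110): print(onz('side',(357,336.5),z))
"
```

```text
[353.92628818 339.12105052] seen 357,336.5
[375.48610832 321.05244744] fingers mid seen 392,328
[431.3772463  284.64990255]
[ 347.46669493 -266.31981463   70.        ]
[ 339.70543949 -272.58408217   89.        ]
[ 331.12720978 -279.5077463   110.        ]
```

Request:
move_arm(
  moves=[-0.05,0,0,0,-0.1,0,0,0,-0.16,0,0,0,0.16,0,0,0,0.1,0,0,0,0.05,0,0,0,0,0,0,0],
)

```text
t: 16.65
eef_pos: [420.0, -261.3, 33.0]
tcp_rot: [-3.124, -0.018, -3.044]
ft_force: [-0.8, 0.3, -1.8]
opening: 0.396
grip_force: 30.0
```

```bash
python3 -c "
from h import *
cam('top');cam('side')
print(monitor.state()['eef_pos'])
prof(xs=range(75,110,4));prof(n='side',xs=range(-90,30,5))"
```

```text
[ 420.00263871 -261.25767331   32.95053671]
75 [37 34 31] | 79 [45 44 41] | 83 [56 57 55] | 87 [76 81 78] | 91 [92 99 97] | 95 [112 119 118] | 99 [134 139 125] | 103 [163 145  70] | 107 [169 145  52] | 
-90 [133 154 168] | -85 [156 173 179] | -80 [162 178 180] | -75 [159 175 185] | -70 [ 87 116 170] | -65 [ 49  88 164] | -60 [110 138 181] | -55 [180 198 203] | -50 [188 204 206] | -45 [186 204 207] | -40 [182 203 207] | -35 [181 203 208] | -30 [180 200 205] | -25 [168 182 184] | -20 [164 175 173] | -15 [165 175 173] | -10 [165 174 173] | -5 [163 172 172] | 0 [143 152 151] | 5 [107 113 113] | 10 [77 80 80] | 15 [51 54 53] | 20 [58 60 60] | 25 [69 73 73] |
```

```bash
python3 -c "
from h import *
cam('top');cam('side')
prof(xs=range(91,180,4))
look(13.5,'s1')
im=cv2.imread('pics/s1_top.png');s=cv2.imread('pics/s1_side.png')
cv2.imwrite('pics/v10.png',np.hstack([cv2.resize(im[200:290,380:470],(400,400),interpolation=2),cv2.resize(s[255:355,335:435],(400,400),interpolation=2)]))"
```

```text
91 [91 96 95] | 95 [112 121 119] | 99 [133 138 125] | 103 [165 146  71] | 107 [170 146  52] | 111 [165 142  52] | 115 [169 146  58] | 119 [183 183 158] | 123 [194 206 209] | 127 [195 207 209] | 131 [194 206 208] | 135 [194 207 208] | 139 [193 206 208] | 143 [193 206 208] | 147 [193 206 208] | 151 [193 206 208] | 155 [193 207 208] | 159 [193 206 208] | 163 [193 206 208] | 167 [192 206 207] | 171 [192 207 208] | 175 [192 206 207] | 179 [190 206 207] | 
t 16.8 p [ 420.5 -261.2   32.9] F [-0.6 -0.2 -1. ] mouth [ 510.  -252.4   30.3]
  top yellow 82 x [ 99.7 107.9 117.7] y 0.6 px [422.3 241.5]
  top blue 0
  mouth px 424 247
  side yellow 13 x [ 14.1 110.2 167.2] y -15.5 px [397.2 305.8]
  side blue 94 x [-78.  -67.7 -57.7] y 1.6 px [359.  334.9]
  tilt (47, np.float64(-66.2193116885001), np.float64(17.536568879906554), np.float64(14.83288988526229))
```

View pics/v10.png

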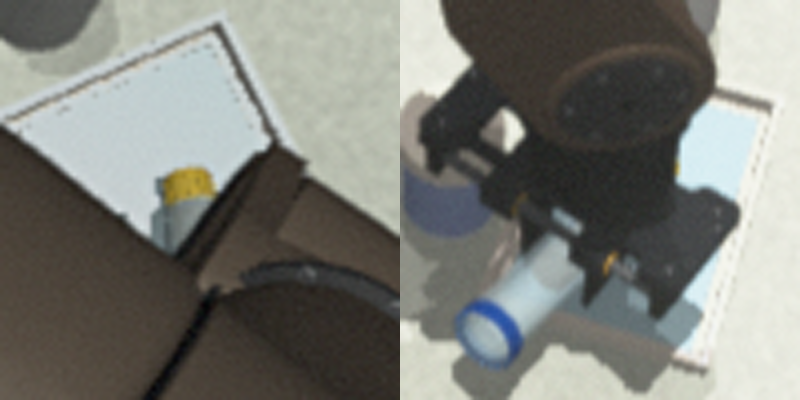

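The view shows the yellow cap out at the rim (top crop (187,183), cap front at px y≈237) with the vial stationary, and the blue vial still deep in the tube. By measurement the front is 18–22 mm past the rim, close to the limit. I hold here, then nudge the vial back a few millimetres with an abrupt forward start and a gentle stop, and hold again.

Request:
move_arm(
  moves=[0,0,0,0,0,0,0,0,0,0,0,0,0,0,0,0,0,0,0,0,0,0,0,0],
)

```text
t: 17.65
eef_pos: [420.0, -261.0, 32.8]
tcp_rot: [-3.124, -0.018, -3.044]
ft_force: [-0.7, 1.0, -1.4]
opening: 0.395
grip_force: 30.0
```

Request:
move_arm(
  moves=[0.02,0,0,0,0.04,0,0,0,0.06,0,0,0,0.07,0,0,0,0.06,0,0,0,0.04,0,0,0,0.02,0,0,0,0,0,0,0],
)

```text
t: 18.65
eef_pos: [373.7, -265.6, 33.7]
tcp_rot: [-3.124, -0.018, -3.044]
ft_force: [0.5, -0.5, -0.9]
opening: 0.394
grip_force: 30.0
```

```bash
python3 -c "
from h import *
cam('top');cam('side')
look(14)"
```

```text
t 18.65 p [ 373.7 -265.6   33.7] F [ 0.5 -0.5 -0.9] mouth [ 463.1 -256.9   30.3]
  top yellow 71 x [101.2 110.2 118.8] y -0.9 px [425.4 259.7]
  top blue 0
  mouth px 426 266
  side yellow 20 x [ 12.5 111.7 121.6] y -12.1 px [388.2 315. ]
  side blue 96 x [-78.  -68.7 -59. ] y 1.4 px [347.  348.9]
  tilt (55, np.float64(-66.6157681386462), np.float64(16.21752333209799), np.float64(13.682421772826219))
```

Request:
move_arm(
  moves=[-0.2,0,0,0,-0.16,0,0,0,-0.12,0,0,0,-0.09,0,0,0,-0.06,0,0,0,-0.04,0,0,0,-0.02,0,0,0,0,0,0,0],
)

```text
t: 19.75
eef_pos: [476.6, -255.4, 31.7]
tcp_rot: [-3.124, -0.018, -3.044]
ft_force: [0.1, 0.1, -1.1]
opening: 0.397
grip_force: 30.0
```

```bash
python3 -c "
from h import *
cam('top');cam('side')
look(14)"
```

```text
t 19.75 p [ 476.6 -255.4   31.7] F [ 0.1  0.1 -1.1] mouth [ 565.9 -246.7   28.4]
  top yellow 63 x [ 60.6 109.6 119.2] y 3.6 px [417.9 219.7]
  top blue 0
  mouth px 420 225
  side yellow 8 x [15.2 25.1 30.9] y -20.5 px [400.8 302.6]
  side blue 96 x [-77.9 -67.1 -42.4] y 1.5 px [373.9 317.3]
  tilt (49, np.float64(-65.05401009106248), np.float64(16.6131801535969), np.float64(14.325734323134007))
```

Request:
move_arm(
  moves=[-0.02,0,0,0,-0.03,0,0,0,-0.03,0,0,0,-0.03,0,0,0,-0.02,0,0,0,-0.02,0,0,0,0,0,0,0],
)

```text
t: 20.72
eef_pos: [499.3, -253.2, 31.3]
tcp_rot: [-3.124, -0.018, -3.043]
ft_force: [-0.3, -0.5, -0.8]
opening: 0.398
grip_force: 30.0
```

```bash
python3 -c "
from h import *
cam('top');cam('side')
look(14);prof(14,xs=range(91,131,3))"
```

```text
t 20.73 p [ 499.3 -253.2   31.3] F [-0.3 -0.5 -0.8] mouth [ 588.6 -244.4   27.9]
  top yellow 35 x [ 61.8 104.1 112. ] y 7.0 px [415.8 214.1]
  top blue 0
  mouth px 419 216
  side yellow 6 x [19.  24.8 30.8] y -20.8 px [406.  296.5]
  side blue 97 x [-77.7 -65.3  35.4] y 2.3 px [380.2 309.7]
  tilt (44, np.float64(-64.59708567449572), np.float64(17.76119836183222), np.float64(15.373777224370585))
91 [60 53 46] | 94 [54 48 42] | 97 [54 49 43] | 100 [57 53 42] | 103 [69 62 39] | 106 [83 73 37] | 109 [102  89  42] | 112 [127 120  88] | 115 [154 158 153] | 118 [166 172 164] | 121 [178 183 170] | 124 [188 193 179] | 127 [190 195 180] | 130 [189 195 181] |
```

The tray wall pushed the cap back about 6 mm, so it now shows roughly 13 mm past the rim. Holding over a second, then backing off gently and holding again.

Request:
move_arm(
  moves=[0,0,0,0,0,0,0,0,0,0,0,0,0,0,0,0,0,0,0,0,0,0,0,0,0,0,0,0,0,0,0,0,0,0,0,0],
)

```text
t: 22.0
eef_pos: [499.1, -253.2, 31.4]
tcp_rot: [-3.124, -0.018, -3.043]
ft_force: [0.4, 0.1, -1.1]
opening: 0.396
grip_force: 30.0
```

Request:
move_arm(
  moves=[0.015,0,0,0,0.03,0,0,0,0.045,0,0,0,0.06,0,0,0,0.06,0,0,0,0.06,0,0,0,0.05,0,0,0,0.04,0,0,0,0.025,0,0,0,0.015,0,0,0],
)

```text
t: 23.25
eef_pos: [439.3, -259.1, 32.5]
tcp_rot: [-3.124, -0.018, -3.044]
ft_force: [-1.1, -0.1, -2.2]
opening: 0.399
grip_force: 30.0
```

Request:
move_arm(
  moves=[0,0,0,0,0,0,0,0,0,0,0,0,0,0,0,0,0,0,0,0,0,0,0,0,0,0,0,0,0,0,0,0,0,0,0,0],
)

```text
t: 24.38
eef_pos: [439.4, -259.1, 32.5]
tcp_rot: [-3.124, -0.018, -3.044]
ft_force: [-0.4, 0.3, -0.9]
opening: 0.396
grip_force: 30.0
```

```bash
python3 -c "
from h import *
cam('top');cam('side')
look(14);prof(14,xs=range(91,131,3));prof(14,n='side',xs=range(-60,30,5))"
```

```text
t 24.38 p [ 439.4 -259.1   32.5] F [-0.4  0.3 -0.9] mouth [ 528.8 -250.3   29.1]
  top yellow 54 x [ 97.3 105.4 112.5] y 1.8 px [420.9 235.2]
  top blue 0
  mouth px 422 240
  side yellow 8 x [12.  20.  27.4] y -20.2 px [391.2 313.8]
  side blue 92 x [-77.8 -67.2 -11.4] y 1.1 px [365.4 327.7]
  tilt (50, np.float64(-65.09840420664581), np.float64(15.602915458362595), np.float64(13.478504082637123))
91 [69 73 69] | 94 [78 81 70] | 97 [92 95 78] | 100 [118 117  84] | 103 [157 141  68] | 106 [165 142  51] | 109 [167 144  58] | 112 [178 172 132] | 115 [193 204 201] | 118 [196 209 212] | 121 [196 208 210] | 124 [195 208 209] | 127 [195 208 209] | 130 [195 208 210] | 
-60 [104 134 181] | -55 [172 195 205] | -50 [181 203 208] | -45 [181 203 207] | -40 [181 204 208] | -35 [182 203 208] | -30 [177 196 200] | -25 [166 178 179] | -20 [164 173 174] | -15 [164 174 173] | -10 [165 174 173] | -5 [164 174 173] | 0 [153 163 162] | 5 [117 126 126] | 10 [92 97 96] | 15 [57 59 59] | 20 [53 55 54] | 25 [69 72 71] |
```

Step 1 is held: the cap front is about 14 mm past the rim, everything is still, and blue is deep inside. Next, one stroke to let the yellow vial slide out, ending with a retreat.

Request:
move_arm(
  moves=[0,0,0.02,0,-0.05,0,0,0,-0.1,0,0,0,-0.14,0,0,0,0.14,0,0,0,0.13,0,0,0,0.1,0,0,0,0.06,0,0,0,0.03,0,0,0,0,0,0,0],
)

```text
t: 25.82
eef_pos: [414.2, -261.8, 30.0]
tcp_rot: [-3.124, -0.018, -3.044]
ft_force: [0.6, 0.3, -0.4]
opening: 0.398
grip_force: 30.0
```

```bash
python3 -c "
from h import *
cam('top');cam('side')
look(14);prof(14,xs=range(91,181,5));prof(14,n='side',xs=range(-60,30,5))"
```

```text
t 25.82 p [ 414.2 -261.8   30. ] F [ 0.6  0.3 -0.4] mouth [ 503.5 -253.    26.6]
  top yellow 84 x [173.4 183.5 193.1] y -3.4 px [418.8 216.7]
  top blue 0
  mouth px 424 250
  side yellow 54 x [ 25.1 188.5 199. ] y -2.9 px [411.7 285.1]
  side blue 94 x [-77.8 -67.2 108. ] y 0.4 px [359.6 335.7]
  tilt (50, np.float64(-65.26905020395348), np.float64(15.003694296238592), np.float64(12.945938326088221))
91 [101 113 113] | 96 [130 146 146] | 101 [184 197 198] | 106 [196 206 207] | 111 [196 206 208] | 116 [195 206 208] | 121 [185 202 203] | 126 [115 122 119] | 131 [184 185 171] | 136 [188 189 176] | 141 [191 195 187] | 146 [189 195 189] | 151 [187 193 187] | 156 [185 190 184] | 161 [180 185 178] | 166 [175 176 164] | 171 [166 166 153] | 176 [157 138  60] | 
-60 [118 145 184] | -55 [180 199 203] | -50 [186 204 205] | -45 [187 204 205] | -40 [187 203 206] | -35 [184 203 207] | -30 [182 203 208] | -25 [180 203 208] | -20 [181 203 208] | -15 [181 202 207] | -10 [181 202 207] | -5 [178 199 204] | 0 [149 167 171] | 5 [112 123 124] | 10 [78 84 83] | 15 [51 53 51] | 20 [61 63 63] | 25 [75 79 78] |
```

The yellow vial is fully out on the tray floor (yellow cap at px (419,217), its tail about 30 mm ahead of the rim). No blue shows at the mouth. Lifting gently, then a look.

Request:
move_arm(
  moves=[0,0,-0.03,0,0,0,-0.08,0,0,0,-0.14,0,0,0,-0.2,0,0,0,-0.24,0,0,0,-0.24,0,0,0,-0.22,0,0,0,-0.18,0,0,0,-0.12,0,0,0,-0.06,0],
)

```text
t: 27.28
eef_pos: [417.7, -257.3, 257.9]
tcp_rot: [-3.123, -0.017, -3.043]
ft_force: [0.9, 0.2, -0.6]
opening: 0.4
grip_force: 30.0
```

Request:
move_arm(
  moves=[0,0,0,0.02,0,0,0,0.04,0,0,0,0.06,0,0,0,0.07,0,0,0,0.07,0,0,0,0.05,0,0,0,0.04,0,0,0,0.015,0,0,0,0,0],
)

```text
invalid input at $.moves: expected a multiple of 4 numbers
```

```bash
python3 -c "
from h import *
cam('top');cam('side')
s=monitor.state();print(s['joints'].round(2),s['tcp_rot'])
look(14,'after');prof(14,xs=range(50,120,5));prof(14,n='side',xs=range(-90,115,5))
go((534.8,234.4))
im=cv2.imread('pics/after_top.png').astype(int)
m=(((im[:,:,2]-im[:,:,0]>30)&(im[:,:,1]-im[:,:,0]>15))*255).astype(np.uint8);m[:205]=0;m[300:]=0;m[:,:380]=0;m[:,470:]=0
y,x=np.nonzero(m);print(len(x),x.mean() if len(x) else 0,y.mean() if len(x) else 0)"
```

```text
[-0.67  0.25  1.82 -0.03  1.07 -2.33] [-3.12309208 -0.01668633 -3.04346637]
t 27.27 p [ 417.7 -257.3  257.9] F [ 0.9  0.2 -0.6] mouth [ 507.  -248.5  254.5]
  top yellow 1 x [4.5 4.5 4.5] y -8.4 px [455. 273.]
  top blue 0
  mouth px 442 232
  side yellow 15 x [19.4 30.4 38.3] y -14.6 px [393.1 261.3]
  side blue 118 x [-78.2 -64.9 -39.8] y 1.9 px [361.5 279.5]
  tilt (63, np.float64(-63.53174007581438), np.float64(16.969641304502318), np.float64(14.954858430424602))
50 [70 63 54] | 55 [61 54 46] | 60 [53 48 41] | 65 [43 39 34] | 70 [34 32 31] | 75 [44 46 46] | 80 [89 97 97] | 85 [119 130 129] | 90 [152 163 164] | 95 [165 176 175] | 100 [161 171 169] | 105 [172 178 174] | 110 [172 178 173] | 115 [168 173 167] | 
-90 [151 170 178] | -85 [174 187 189] | -80 [177 190 191] | -75 [178 193 196] | -70 [135 158 192] | -65 [ 56  99 183] | -60 [ 82 121 192] | -55 [185 205 224] | -50 [219 231 231] | -45 [219 232 231] | -40 [220 232 231] | -35 [220 232 231] | -30 [220 231 231] | -25 [215 228 227] | -20 [213 226 226] | -15 [215 228 227] | -10 [210 224 224] | -5 [207 221 222] | 0 [213 226 227] | 5 [185 198 197] | 10 [133 142 141] | 15 [73 77 76] | 20 [55 57 58] | 25 [50 52 52] | 30 [52 54 55] | 35 [51 52 53] | 40 [50 51 50] | 45 [49 50 50] | 50 [48 49 49] | 55 [47 49 48] | 60 [47 48 47] | 65 [45 46 45] | 70 [44 45 44] | 75 [45 46 44] | 80 [43 45 44] | 85 [43 45 44] | 90 [44 46 44] | 95 [45 45 43] | 100 [45 45 44] | 105 [44 45 44] | 110 [45 45 44] | 
p [ 417.5 -257.1  256. ] mouth yaw 5.621261064816792 j [-0.67  0.26  1.82 -0.03  1.07 -2.33] units [-1.09950212  3.18461243]
80 418.6375 216.7375
```

Request:
move_arm(
  moves=[0,0,0,0.02,0,0,0,0.04,0,0,0,0.06,0,0,0,0.07,0,0,0,0.07,0,0,0,0.05,0,0,0,0.035,0,0,0,0.02,0,0,0,0],
)

```text
t: 28.6
eef_pos: [417.6, -257.3, 256.0]
tcp_rot: [-3.117, -0.006, 2.666]
ft_force: [0.3, 0.1, -0.8]
opening: 0.398
grip_force: 30.0
```

```bash
python3 -c "
from h import *
go((534.8,234.4));print(monitor.state()['tcp_rot'])"
```

```text
p [ 417.6 -257.3  256. ] mouth yaw -27.23527278864529 j [-0.67  0.26  1.82 -0.03  1.07 -1.75] units [0.80579159 3.27225269]
[-3.11745073 -0.006383    2.66624747]
```

Request:
move_arm(
  moves=[0.01,0.05,0,0,0.02,0.12,0,0,0.03,0.2,0,0,0.045,0.25,0,0,0.045,0.25,0,0,0.045,0.25,0,0,0.045,0.25,0,0,0.045,0.25,0,0,0.045,0.25,0,0,0.045,0.25,0,0],
)

```text
t: 29.85
eef_pos: [513.0, 53.5, 249.0]
tcp_rot: [-3.117, -0.006, 2.667]
ft_force: [0.1, -0.1, -1.1]
opening: 0.399
grip_force: 30.0
```

Request:
move_arm(
  moves=[0.05,0.25,0,0,0.06,0.25,0,0,0.07,0.22,0,0,0.07,0.17,0,0,0.06,0.12,0,0,0.04,0.08,0,0,0.03,0.04,0,0,0.015,0.02,0,0,0.01,0,0,0,0,0,0,0],
)

```text
t: 31.1
eef_pos: [537.9, 231.8, 245.2]
tcp_rot: [-3.117, -0.006, 2.666]
ft_force: [0.5, 0.1, -1.5]
opening: 0.397
grip_force: 30.0
```

```bash
python3 -c "
from h import *
cam('top');cam('side')
a=np.radians(-27.2);go((534.8+4*np.cos(a),234.4+4*np.sin(a)));look(14)"
```

```text
p [537.9 231.8 245.2] mouth yaw -27.258808738485214 j [ 0.3   0.41  1.6  -0.01  1.14 -0.79] units [-0.00026457  0.00597379]
t 31.1 p [537.9 231.8 245.2] F [ 0.5  0.1 -1.5] mouth [617.7 190.7 241.8]
  top yellow 3 x [42.4 43.3 44.3] y -14.9 px [221. 204.]
  top blue 30 x [62.  68.5 76.1] y 4.6 px [219.2 190.2]
  mouth px 227 182
  side yellow 35 x [177.8 186.7 197.1] y -1.8 px [333.7 134.4]
  side blue 88 x [-79.2 -40.6  77.2] y 4.6 px [261.9 134.4]
  tilt (449, np.float64(-124.08116804000987), np.float64(1.965244559122766), np.float64(0.9073963980977574))
```

Blue's cap front is at about x = 71 mm in the tube, well inside. Descending over the rest.

Request:
move_arm(
  moves=[0,0,0.03,0,0,0,0.08,0,0,0,0.14,0,0,0,0.18,0,0,0,0.18,0,0,0,0.18,0,0,0,0.14,0,0,0,0.1,0,0,0,0.06,0,0,0,0.02,0],
)

```text
t: 32.45
eef_pos: [535.2, 229.1, 78.3]
tcp_rot: [-3.117, -0.006, 2.666]
ft_force: [0.4, -0.2, -0.4]
opening: 0.398
grip_force: 30.0
```

```bash
python3 -c "
from h import *
cam('top');cam('side')
a=np.radians(-27.2);go((534.8+4*np.cos(a),234.4+4*np.sin(a)));look(14)"
```

```text
p [535.2 229.1  78.3] mouth yaw -27.22827669627077 j [ 0.3   0.61  1.78 -0.02  0.78 -0.78] units [-0.00792967  0.03044783]
t 32.45 p [535.2 229.1  78.3] F [ 0.4 -0.2 -0.4] mouth [615. 188.  75.]
  top yellow 2 x [41.1 42.1 43.2] y -19.0 px [238.  222.5]
  top blue 8 x [63.7 67.5 73.5] y 5.8 px [234.5 209.1]
  mouth px 242 202
  side yellow 0
  side blue 62 x [-79.6  63.   76.5] y 2.2 px [275.4 180.6]
  tilt (16, np.float64(-75.22552253503828), np.float64(25.520067700791614), np.float64(18.739375049815475))
```

Request:
move_arm(
  moves=[-0.004,0.018,0,0,-0.004,0.018,0.02,0,0,0,0.03,0,0,0,0.03,0,0,0,0.03,0,0,0,0.03,0,0,0,0.03,0,0,0,0.02,0,0,0,0,0],
)

```text
t: 33.67
eef_pos: [537.4, 232.5, 49.8]
tcp_rot: [-3.116, -0.007, 2.666]
ft_force: [-5.0, -1.1, 3.2]
opening: 0.398
grip_force: 30.0
```

```bash
python3 -c "
from h import *
cam('top');cam('side')
a=np.radians(-27.2);go((534.8+4*np.cos(a),234.4+4*np.sin(a)));look(-5)"
```

```text
p [537.4 232.5  49.8] mouth yaw -27.248811972510595 j [ 0.3   0.65  1.79 -0.02  0.73 -0.78] units [-0.00560408  0.00357347]
t 33.67 p [537.4 232.5  49.8] F [-5.  -1.1  3.2] mouth [619.3 190.3  76.8]
  top yellow 1 x [38.9 38.9 38.9] y -21.0 px [238. 224.]
  top blue 5 x [61.8 67.7 69.7] y 2.5 px [234.8 209.4]
  mouth px 241 200
  side yellow 0
  side blue 51 x [-79.3  63.2  73.4] y -1.6 px [282.7 185.1]
  tilt (22, np.float64(-80.86982146034676), np.float64(7.556874529278957), np.float64(5.338497422209003))
```

Request:
move_arm(
  moves=[0,0.002,0.015,0,0,0,0.015,0,0,0,0.012,0,0,0,0,0],
)

```text
t: 34.28
eef_pos: [537.5, 232.5, 43.5]
tcp_rot: [-3.116, -0.007, 2.666]
ft_force: [-4.9, -2.7, 3.5]
opening: 0.396
grip_force: 30.0
```

```bash
python3 -c "
from h import *
cam('top');cam('side')
look(-7)"
```

```text
t 34.27 p [537.5 232.5  43.5] F [-4.9 -2.7  3.5] mouth [619.1 190.4  73.8]
  top yellow 0
  top blue 2 x [63.2 66.7 70.3] y 1.3 px [235.5 210. ]
  mouth px 241 201
  side yellow 0
  side blue 48 x [-79.5  64.2  73.9] y 0.9 px [283.8 185.4]
  tilt (20, np.float64(-81.28705851334094), np.float64(0.4066253503738295), np.float64(0.2866104705661125))
```

```bash
cat > band.py <<'E'
from h import *
for n,(y0,y1,x0,x1) in(("top",(190,280,190,260)),("side",(170,220,235,315))):
    im=viewer.read_camera(n);h=cv2.cvtColor(im[y0:y1,x0:x1],cv2.COLOR_RGB2HSV)
    m=cv2.inRange(h,(100,120,50),(130,255,255));y,x=np.nonzero(m)
    if len(x):print(n,"blue",x.mean()+x0,y.mean()+y0,len(x),x.min()+x0,x.max()+x0,y.min()+y0,y.max()+y0)
E
python3 band.py
```

```text
side blue 247.77272727272728 195.0909090909091 22 246 250 191 200
```

Request:
move_arm(
  moves=[0.005,0,0.012,0,0.005,0,0.012,0,0,0,0,0],
)

```text
t: 34.85
eef_pos: [537.0, 233.0, 40.2]
tcp_rot: [-3.117, -0.006, 2.666]
ft_force: [-1.0, -5.4, 3.2]
opening: 0.403
grip_force: 30.0
```

```bash
python3 band.py
```

```text
side blue 247.96296296296296 197.1851851851852 27 246 250 193 202
```

Request:
move_arm(
  moves=[0,0,0,0,0,0,0,0,0,0,0,0,0,0,0,0,0,0,0,0],
  claw=62,
)

```text
t: 35.58
eef_pos: [537.0, 233.6, 40.1]
tcp_rot: [-3.117, -0.006, 2.666]
ft_force: [-0.3, -0.0, 0.4]
opening: 0.655
grip_force: 0.0
```

Request:
move_arm(
  moves=[0,0,-0.03,0,0,0,-0.1,0,0,0,-0.2,0,0,0,-0.25,0,0,0,-0.3,0,0,0,-0.3,0,0,0,-0.2,0,0,0,-0.05,0],
)

```text
t: 36.58
eef_pos: [540.7, 237.8, 257.3]
tcp_rot: [-3.12, -0.003, 2.667]
ft_force: [0.1, 1.3, -0.1]
opening: 0.65
grip_force: 0.0
```

Request:
move_arm(
  moves=[0.25,0.15,0,0,0.3,0.2,0,0,0.3,0.2,0,0,0.3,0.2,0,0,0.3,0.2,0,0,0.25,0.1,0,0,0.1,0,0,0,0,0,0,0,0,0,0,0],
)

```text
t: 37.7
eef_pos: [373.2, 500.2, 252.3]
tcp_rot: [-3.117, -0.006, 2.665]
ft_force: [-0.1, -0.5, -0.4]
opening: 0.652
grip_force: 0.0
```

```bash
python3 band.py; python3 - <<'E'
from h import *
s=monitor.state();print(s['t'],s['eef_pos'],s['opening'])
a=viewer.read_camera("top");b=viewer.read_camera("side")
cv2.imwrite("pics/end_top.png",a[:,:,::-1]);cv2.imwrite("pics/end_side.png",b[:,:,::-1])
t0=cv2.imread("pics/top0.png");t1=a[:,:,::-1]
# bystander and rest-area change between first and last top view
for nm,(u,v) in dict(tub=(317,208),wash=(392,190),jarP=(187,216),jarB=(389,281),reag=(318,284),mould=(319,158),slide=(108,230),bask=(550,252),tube=(224,236)).items():
    A=t0[v-22:v+22,u-22:u+22];B=t1[v-32:v+32,u-32:u+32].copy();r=cv2.matchTemplate(B,A,cv2.TM_CCOEFF_NORMED);_,mx,_,loc=cv2.minMaxLoc(r);print(nm,round(mx,2),loc[0]-10,loc[1]-10)
im=a.astype(int)
for nm,m,(y0,y1,x0,x1) in(("yel tray",(im[:,:,0]-im[:,:,2]>30)&(im[:,:,1]-im[:,:,2]>15),(200,300,380,470)),("bluecap tube",(im[:,:,2]-im[:,:,0]>15),(190,262,200,262))):
    y,x=np.nonzero(m[y0:y1,x0:x1]);print(nm,len(x),(x.mean()+x0,y.mean()+y0,y.min()+y0,y.max()+y0) if len(x) else "")
    if nm[0]=="y":print(onz("top",(x.mean()+x0,y.mean()+y0),14))
E
```

```text
top blue 207.10666666666665 266.21333333333337 75 200 215 261 270
side blue 248.11111111111111 197.16666666666666 36 246 250 192 203
37.8 [373.33507315 500.27193292 252.34997655] 0.6528268784893577
tub 1.0 0 0
wash 1.0 0 0
jarP 1.0 0 0
jarB 1.0 0 0
reag 1.0 0 0
mould 1.0 0 0
slide 1.0 0 0
bask 1.0 0 0
tube 0.93 0 0
yel tray 74 (np.float64(418.56756756756755), np.float64(216.55405405405406), np.int64(213), np.int64(220))
[ 589.7458228  -245.64449483   14.        ]
bluecap tube 92 (np.float64(232.59782608695653), np.float64(215.02173913043478), np.int64(206), np.int64(261))
```

Heel band is within about 3 mm of home, the bystanders have not shifted, yellow is lying in the tray and the blue cap is inside the tube. Handing in.

```bash
python3 -c "
from cell import order
print(order.job_done())"
```

```text
the job is handed in; nothing more can be done
None
```

The job is handed in and no verdict came back: by the camera, the yellow-capped vial lies in the tray after its cap was held at the rim for over a second, the blue-capped vial is inside the tube, the tube is back in its rest within about 3 mm, and no bystander has moved.

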